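# Find which screw cap fits which pot and close both

### The job

The two pots in the rack stand open, and each of the two loose screw caps fits only one of them, though they look alike. Find out by trying which cap belongs to which pot, screw each one on clockwise until it is fully home, and let go. Do not push the other things on the bench about.

Things in the scene. Friction and masses are not known exactly. Their poses are not given: they have to be found in the camera images.
- cap_1: loose steel screw cap, skirt down, 56 mm high: knurled skirt 56 mm wide outside, 49 mm inside, 30 mm high, then a 4 mm disc and on it an upright grip bar 44 x 12 x 22 mm. Origin: centre of the skirt's lower rim; z up; bar along x, its flat sides face +y and -y. A dark nib on the disc and a dot on the bar mark its front end, -x. 0.1 to 0.2 kg
- cap_2: the other cap, outside exactly like cap_1; same origin and axes. Inside each skirt, centred 10 mm above its rim, pins 5 mm thick point inward to 20 mm from the axis: one under the nib, the rest evenly spread. One cap has two pins, the other three: not seen from outside
- rack: steel base plate 88 (x) x 240 (y) x 8 mm, screwed to the bench, holding two aluminium pots 62 mm wide, side by side, immovable. Origin: centre of its underside; z up; its front, -x, faces the robot. On each pot's neck is a steel collar, 46 mm wide, 26 mm high, with 56 degree entry gaps evenly spread, one centred on the front: two gaps on one pot, three on the other; which stands where varies
- mouth_left (a point): centre of the mouth (top of neck and collar) of the left (+y) pot, 65 mm from the rack's centre, 90 mm above the bench; axes as the rack's. Each collar gap leads into a thread channel that runs clockwise seen from above, falling 6 mm in 75 degrees to a stop. Pins have 2 mm vertical play in it, the skirt 1.5 mm all round the collar. A cap stays where it is turned to
- mouth_right (a point): same point of the right (-y) pot. A fitting cap (pins = gaps) with its nib within 20 degrees of the front drops in till its origin is 23.5 mm below the mouth point; turned 75 degrees clockwise to the stop it is home, origin 29.5 mm below. A wrong cap stops with a pin on the collar, origin about 7.5 mm below the mouth; pressed hard it may tip, but it never comes home
- eraser: bystander: eraser 21x50x12 mm lying on the bench; origin at the centre of its underside.
- gauge_block_3: bystander: bright steel gauge block 35x35x20 mm lying on the bench; origin at the centre of its underside.
- gauge_block_2: bystander: bright steel gauge block 10x35x40 mm standing on the bench; origin at the centre of its underside.
- lens_jar: bystander: small closed jar, 46 mm in diameter, 69 mm high, on the bench; origin at the centre of its underside.
Things that resemble listed ones, but are neither listed nor needed, are in the scene too. What is shaped like the cap_2 but pink is not meant.

How it is judged:
At the end, for the whole second after the job is handed in: Each cap sits on a pot, centred within 6 mm, level within 0.08 rad, its origin at least 28 mm below the pot's mouth (home is 29.5 mm), at rest and released (((horizontal distance between cap_1 and mouth_left below 0.006 m and z of cap_1 in the frame of mouth_left below -0.028 m) or (horizontal distance between cap_1 and mouth_right below 0.006 m and z of cap_1 in the frame of mouth_right below -0.028 m)) and angle between each of cap_1, cap_2's own z axis and vertical below 0.08 rad and linear speed of each of cap_1, cap_2 below 0.02 m/s and contact force between the fingers and cap_1 below 0.2 N and ((horizontal distance between cap_2 and mouth_left below 0.006 m and z of cap_2 in the frame of mouth_left below -0.028 m) or (horizontal distance between cap_2 and mouth_right below 0.006 m and z of cap_2 in the frame of mouth_right below -0.028 m)) and contact force between the fingers and cap_2 below 0.2 N); the robot touches nothing.
It fails at once if a bystander (eraser, either gauge block or lens jar) is pushed more than 30 mm (distance of any of eraser, gauge_block_3, gauge_block_2, lens_jar from where it was at the start of the episode above 0.03 m).
It also fails if it takes over 72 s, if anything falls off the work surface, if the arm or the gripper's body presses on something with over 40 N, if the wrist force passes 120 N, or if a joint passes its speed limit or range.

### The arm

A 6-joint arm with a two-finger parallel gripper is mounted at the origin on a cart in front of the work surface, level with it; the furniture and walls round the work are solid. World frame = base frame: x ahead of the robot, y to its left, z up, the work surface at z = 0. Lengths are in m, angles in rad, forces in N, time in s.
With the tool pointing down it reaches from about 0.25 to 0.725 m from the base axis. Payload 9.7 kg.
Tool frame: the origin (TCP) lies on the mounting face of the last link; the fingertips stand 173 mm ahead of it and the grasp point (between the pads) lies 155 mm ahead of it; z points along the fingers, y is the line along which they close (so a half turn about z gives the same grasp; the last joint's range is limited). The gripper opens to 85 mm and grips with 20 to 120 N. Pads are 22 mm wide; open, the fingers measure 114 mm over their backs; the gripper's body (76 mm by 85 mm) begins 54 mm behind the grasp point. The pads swing forward as they close: fully open they stand 13 mm farther back than shut.
Start: joints at [1.246, 0.087, 0.176, 1.66, 0, 1.571], TCP at [0.176, 0.521, 0.405] pointing down, gripper open.
Joint ranges: [-3.13, 3.13], [-0.85, 1.81], [-1.15, 1.24], [-2.2, 2.28], [-1.44, 1.52], [-3.14, 3.14]. Speed limits (rad/s): [2.22, 2.22, 2.57, 3.14, 3.14, 3.14].

### API

Orientations are given as a rotation vector (axis times angle).
In Python, from cell import status, imaging, order gives the robot as it stands.
- The arm moves only by the tool jog_arm, never from a script. Its argument "steps" is a list of rows, each a list of 4 numbers: the shift along the world's x, y, z in m, then the turn about the world's z in rad. In form: [[tx, ty, tz, turn], ...]. A call has 1 to 5 rows; each row is the pose to reach, as a shift and turn from the pose commanded when the call began; what a row does not reach only later rows make up. A row lasts 1/10 s, in which the tool goes at most 50 mm and 8.59 degrees, less where a joint would pass 70% of its speed; a pose out of reach is approached as far as the arm can. A call with a gripper value outside its range is refused whole. "fingers" is the opening, from -1 (shut) to 1 (fully open), set as the call begins (left out, the last holds). The fingers move at their own pace and stop on an object; "squeeze" is the grip in N (left out, the last holds). Time passes only in rows, so rows that repeat a pose let the fingers close. It gives the time, the measured TCP pose, the force, the opening and the grip force at its end, in the units of the state.
- status.observe(): the state, without advancing time (a new reading comes with each control period).
- imaging.capture(name): name is "side" or "top" or "wrist"; returns a dict with "img" (384x512x3 uint8, blue, green, red), "intrinsics" (3x3 intrinsics, pixels), "eye" and "rotation" of the camera in the world. Camera axes: x right, y down, z forward; pixel columns grow to the right and rows downward; lengths in m; the calibration is good to about 2 mm. The wrist camera is an equidistant fisheye: a pixel r from the principal point sees the ray r / f radians off the axis. A picture is of the moment at which its call begins. There is no depth.
- order.hand_in(): hands the job in; it is judged then, once.
The state is a dict: "t": time; "qpos": joint angles; "qvel": joint speeds; "joint_torque": joint torques, N m; "ee_pos": TCP position; "eef_rot": TCP orientation; "wrist_force": force on the tool from outside, world axes, zero at the start; "moment": the same for the moment, N m; "gripper_width": finger opening in m; "grasp_force": force on a finger pad.
Only numpy, scipy, OpenCV 4.12 (cv2) and the standard library are available. Lean on these libraries where they do the work, as an engineer would, in place of code of your own. Each camera call takes 0.05 s, during which the arm holds its last target. There are 200 camera calls.

## Working session

There is one attempt and no reset: what is moved stays moved. The work goes in short steps, Python scripts to look and compute and a tool call to move; the robot and the scene stay as the last step left them, time stands still between calls to the robot, and variables do not carry over. Pictures are saved under pics/ and viewed, at most 10 in all, crops included, and the job is handed in when it is done.

Besides the shell and the picture viewer there is one more tool, called after "Request:" as name(argument=value, ...) on one line, values as JSON. jog_arm: Moves the arm, as the interface text tells. Its arguments: {"type":"object","properties":{"steps":{"type":"array"},"fingers":{"type":"number"},"squeeze":{"type":"number"}},"required":["steps"]}

```bash
ls; mkdir -p pics; python3 - <<'E'
from cell import status, imaging
import cv2,numpy as np,pickle
s=status.observe();print({k:np.round(v,3).tolist() for k,v in s.items()})
d={}
for n in("top","side"):
    c=imaging.capture(n);d[n]=c;print(n,c["intrinsics"],c["eye"],c["rotation"])
    cv2.imwrite(f"pics/{n}0.png",cv2.resize(c["img"],(800,600),interpolation=cv2.INTER_CUBIC))
pickle.dump(d,open("d0.pkl","wb"))
E
```

```text
pics
{'t': 0.0, 'qpos': [1.246, 0.087, 0.175, 1.66, -0.0, 1.571], 'qvel': [0.001, -0.0, -0.002, 0.001, 0.001, -0.002], 'joint_torque': [0.0, -52.039, 46.481, 0.016, 0.0, 0.0], 'ee_pos': [0.176, 0.521, 0.404], 'eef_rot': [-0.508, -3.1, 0.002], 'wrist_force': [0.135, -0.265, -1.464], 'moment': [-0.002, 0.02, -0.002], 'grasp_force': 0.0, 'gripper_width': 0.085}
top [[459.45800368   0.         250.61373496]
 [  0.         459.45800368 194.20071265]
 [  0.           0.           1.        ]] [0.32901657 0.03629318 1.09825834] [-2.09979322  2.15278163 -0.16273014]
side [[481.42028379   0.         257.97821209]
 [  0.         481.42028379 192.67755768]
 [  0.           0.           1.        ]] [0.39303027 0.91638926 0.89058498] [-0.18230455  2.82042903 -1.26765584]
```

View pics/top0.png

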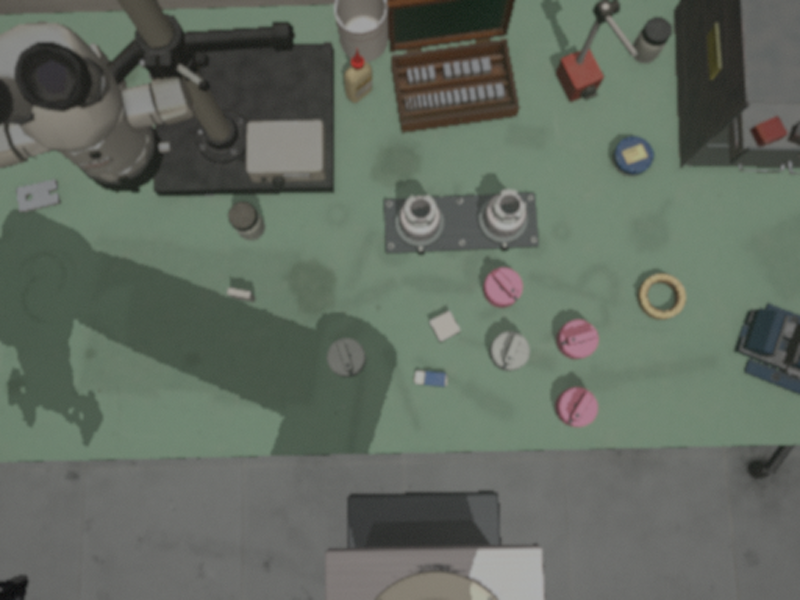

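View pics/side0.png

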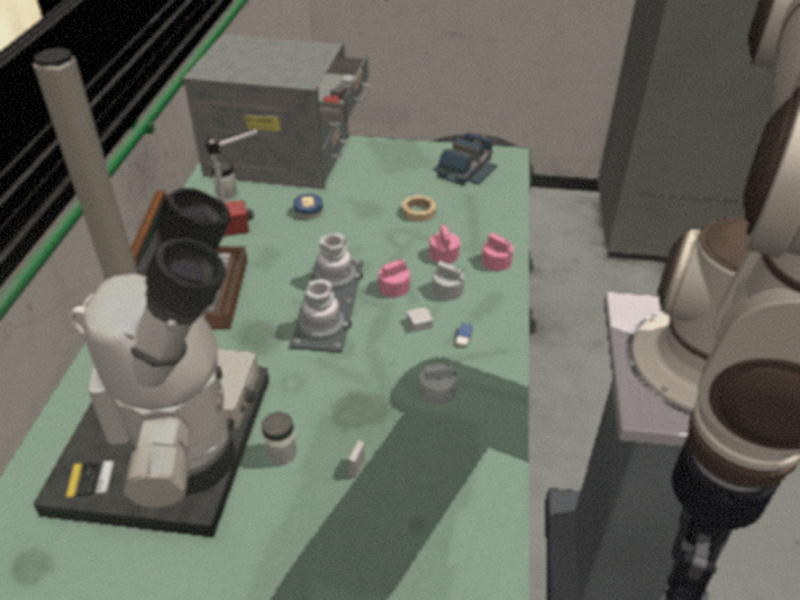

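Top view: steel caps at (346,357) and (510,350) are the candidates. Three pink lookalikes sit at (503,287), (578,338) and (577,407) and are rejected by colour. The rack pots are at (420,215) and (504,213). Next is one close crop.

```bash
cat > h.py <<'E'
import numpy as np,cv2
from scipy.spatial.transform import Rotation as R
def rot(c):
    r=np.asarray(c["rotation"],float); return r if r.shape==(3,3) else R.from_rotvec(r).as_matrix()
def back(c,uv,z):
    uv=np.atleast_2d(np.asarray(uv,float)); K=c["intrinsics"]
    d=(rot(c)@np.linalg.solve(K,np.c_[uv,np.ones(len(uv))].T)).T
    e=np.asarray(c["eye"]); return e+d*((z-e[2])/d[:,2])[:,None]
def proj(c,P):
    p=rot(c).T@(np.atleast_2d(P)-c["eye"]).T; q=c["intrinsics"]@p; return (q[:2]/q[2]).T
E
python3 - <<'E'
import pickle,cv2,numpy as np
from h import *
d=pickle.load(open("d0.pkl","rb"));t=d["top"];im=t["img"];s=d["side"]["img"]
k=.64
def cr(im,cx,cy,w,h,W,H): 
    x,y=int(cx-w/2),int(cy-h/2); return cv2.resize(im[y:y+h,x:x+w],(W,H),interpolation=cv2.INTER_CUBIC)
A=cr(im,346*k,357*k,40,30,400,300);A=cv2.convertScaleAbs(A,alpha=1.8)
B=cr(im,510*k,350*k,40,30,400,300)
C=cr(im,462*k,225*k,110,41,800,298)
print([ (int(a*k-20),int(b*k-15)) for a,b in((346,357),(510,350))],(int(462*k-55),int(225*k-20.5)))
cv2.imwrite("pics/crop1.png",np.vstack([np.hstack([A,B]),C]))
for n,u in dict(A=(346,352),B=(511,346)).items(): print(n,back(t,np.array(u)*k,.045)[0])
for n,u in dict(L=(421,204),R=(510,200)).items(): print(n,back(t,np.array(u)*k,.09)[0])
for n,u,z in(("eraser",(431,378),.01),("gb3",(445,325),.02),("gb2",(240,292),.04),("jar",(243,214),.069),("pink1",(503,285),.04),("p2",(578,335),.04),("p3",(577,404),.04)): print(n,back(t,np.array(u)*k,z)[0])
E
```

```text
[(201, 213), (306, 209)] (240, 123)
A [0.43738059 0.11946554 0.045     ]
B [ 0.44010127 -0.12329692  0.045     ]
L [0.64636552 0.00369109 0.09      ]
R [ 0.64865836 -0.12595171  0.09      ]
eraser [ 0.3983811  -0.00571476  0.01      ]
gb3 [ 0.47715925 -0.02910835  0.02      ]
gb2 [0.53248118 0.27839859 0.04      ]
jar [0.64518119 0.26869505 0.069     ]
pink1 [ 0.53258919 -0.11680463  0.04      ]
p2 [ 0.45443033 -0.22357788  0.04      ]
p3 [ 0.35359133 -0.21539612  0.04      ]
```

View pics/crop1.png

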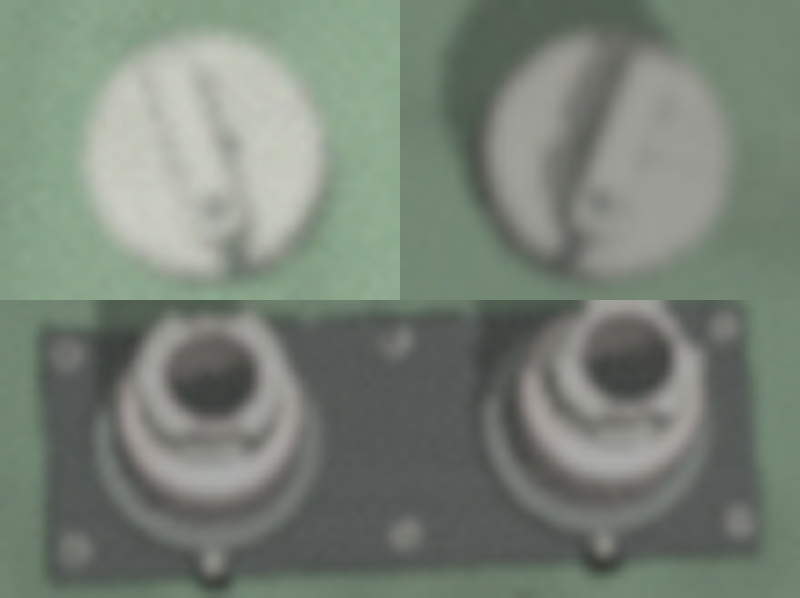

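```bash
python3 - <<'E'
import pickle
from h import *
d=pickle.load(open("d0.pkl","rb"));t=d["top"];s=d["side"]
f=lambda u,o,k:(np.array(u)+.5)/k-.5+o
def b(u,o,k,z): return back(t,f(u,np.array(o),k),z)[0]
for n,o,c,nib,dot in(("A",(201,213),(205,152),(238,262),(217,205)),("B",(306,209),(208,152),(167,260),(197,200))):
    C=b(c,o,10,.034);N=b(nib,o,10,.034);D=b(dot,o,10,.056)
    for P in(N,D): print(n,C,P,"r",np.linalg.norm((P-C)[:2]),"yaw",np.degrees(np.arctan2(-(P-C)[1],-(P-C)[0])))
L=b((212,374),(240,123),800/110,.09);Rr=b((630,357),(240,123),800/110,.09);print(L,Rr,np.linalg.norm(L-Rr),"rackyaw",np.degrees(np.arctan2(-(L-Rr)[0],(L-Rr)[1])))
# side crops at predicted locations
P=[L,Rr,b((205,152),(201,213),10,.034),b((208,152),(306,209),10,.034)]
ims=[]
for p in P:
    q=proj(s,p)[0];x,y=np.round(q-[20,15]).astype(int);im=cv2.resize(s["img"][y:y+30,x:x+40],(400,300),interpolation=cv2.INTER_CUBIC)
    u=((q-[x,y]+.5)*10-.5).astype(int);cv2.drawMarker(im,tuple(int(i) for i in u),(0,0,255),0,14,1);ims.append(im)
    h=56 if False else .023 if p is L or p is Rr else .028
    if 1:
        ring=np.array([p+[h*np.cos(a),h*np.sin(a),0] for a in np.linspace(0,6.28,40)])
        for v in proj(s,ring): cv2.circle(im,tuple(int(i) for i in (v-[x,y]+.5)*10),1,(0,0,255),-1)
cv2.imwrite("pics/crop2.png",np.vstack([np.hstack(ims[:2]),np.hstack(ims[2:])]))
E
```

```text
A [0.43277976 0.12131497 0.034     ] [0.40708493 0.11399389 0.034     ] r 0.02671745418639508 yaw 15.903530461202141
A [0.43277976 0.12131497 0.034     ] [0.41850659 0.11698207 0.056     ] r 0.014916339924348187 yaw 16.886679892895657
B [ 0.4359308  -0.12309424  0.034     ] [ 0.41117328 -0.11238225  0.034     ] r 0.026975573201924122 yaw -23.39698385463445
B [ 0.4359308  -0.12309424  0.034     ] [ 0.4228813  -0.11675881  0.056     ] r 0.014506099157945276 yaw -25.896210263263544
[0.54534372 0.00836815 0.09      ] [ 0.54718803 -0.12031655  0.09      ] 0.12869790574719506 rackyaw 0.8211068841001162
```

View pics/crop2.png

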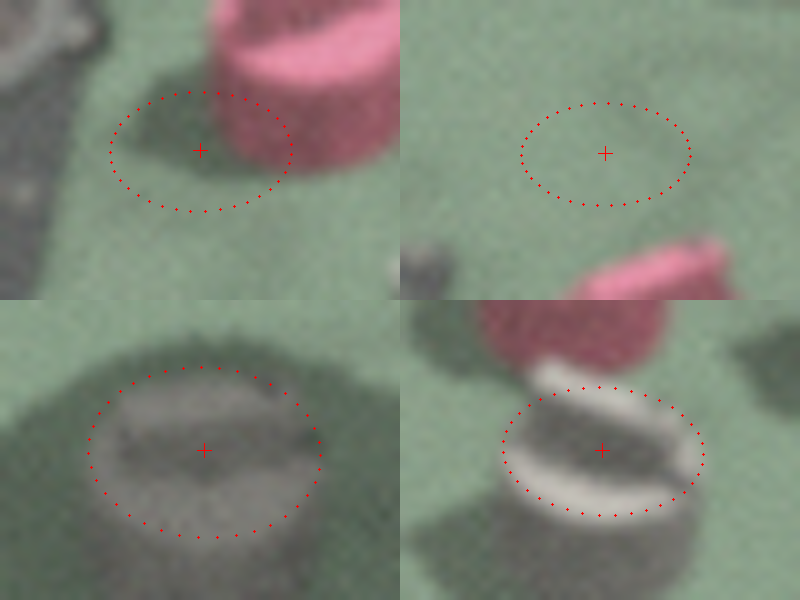

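Both cap fits agree in the side view. The pot crop's 300-row offset was left out, so I'm correcting that.

```bash
python3 - <<'E'
import pickle
from h import *
d=pickle.load(open("d0.pkl","rb"));t=d["top"];s=d["side"]
k=800/110
f=lambda u:np.array([(u[0]+.5)/k-.5+240,(u[1]-300+.5)/(298/41)-.5+123])
L=back(t,f((212,374)),.09)[0];Rr=back(t,f((630,357)),.09)[0];print(L,Rr,np.linalg.norm(L-Rr),"rackyaw",np.degrees(np.arctan2(-(L-Rr)[0],(L-Rr)[1])))
k1=back(t,f((212,565)),.02)[0];k2=back(t,f((603,545)),.02)[0];print(k1,k2)
ims=[]
for p in (L,Rr):
    q=proj(s,p)[0];x,y=np.round(q-[20,15]).astype(int);im=cv2.resize(s["img"][y:y+30,x:x+40],(400,300),interpolation=cv2.INTER_CUBIC)
    for h in(.023,):
        ring=np.array([p+[h*np.cos(a),h*np.sin(a),0] for a in np.linspace(0,6.28,40)])
        for v in proj(s,ring): cv2.circle(im,tuple(int(i) for i in (v-[x,y]+.5)*10),1,(0,0,255),-1)
    cv2.drawMarker(im,tuple(int(i) for i in (q-[x,y]+.5)*10),(0,0,255),0,14,1)
    ims.append(im)
cv2.imwrite("pics/crop3.png",np.hstack(ims))
# current tool axes
from cell import status
st=status.observe();M=R.from_rotvec(st["eef_rot"]).as_matrix();print(M.round(3),np.degrees(np.arctan2(M[1,1],M[0,1])))
E
```

```text
[0.64123767 0.00548798 0.09      ] [ 0.64297999 -0.12519417  0.09      ] 0.130693761199561 rackyaw 0.7638522872810435
[0.59720764 0.00532276 0.02      ] [ 0.60041347 -0.12420556  0.02      ]
[[-0.948  0.319 -0.   ]
 [ 0.319  0.948 -0.001]
 [ 0.    -0.001 -1.   ]] 71.3911718840578
```

View pics/crop3.png

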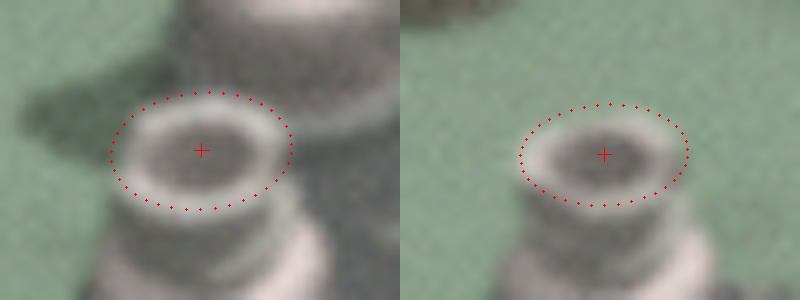

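Left mouth ≈ (0.642, 0.0055) and right ≈ (0.6435, −0.125), both at z 0.09. The spacing of 130.7 mm matches the 130 mm given, and both are in reach. Cap A is at (0.433, 0.121), yaw 16.4°; cap B is at (0.436, −0.123), yaw −24.6°. Next I move over cap A.

Request:
jog_arm(steps=[[0.022, -0.034, -0.01, 0.06], [0.044, -0.068, -0.02, 0.12], [0.066, -0.102, -0.03, 0.18], [0.088, -0.136, -0.04, 0.24], [0.11, -0.17, -0.05, 0.3]], fingers=0, squeeze=60)

```text
t: 0.6
ee_pos: [0.286, 0.3498, 0.354]
eef_rot: [-0.034, -3.141, 0.0]
wrist_force: [0.5, 0.9, 0.4]
gripper_width: 0.0425
grasp_force: 0.0
```

Request:
jog_arm(steps=[[0.022, -0.034, -0.01, 0.06], [0.044, -0.068, -0.02, 0.12], [0.066, -0.102, -0.03, 0.18], [0.088, -0.136, -0.04, 0.24], [0.11, -0.17, -0.05, 0.3]])

```text
t: 1.1
ee_pos: [0.396, 0.1796, 0.3042]
eef_rot: [-0.435, 3.111, 0.0]
wrist_force: [0.8, 0.9, 1.0]
gripper_width: 0.0425
grasp_force: 0.0
```

```bash
cat >> h.py <<'E'
def st():
    from cell import status
    s=status.observe();M=R.from_rotvec(s["eef_rot"]).as_matrix()
    print("t %.2f"%s["t"],np.round(s["ee_pos"],4),"yaw_y %.2f"%np.degrees(np.arctan2(M[1,1],M[0,1])),"F",np.round(s["wrist_force"],1),"w %.4f"%s["gripper_width"],"g %.1f"%s["grasp_force"],np.round(s["qpos"],2),"tilt",M[:2,2].round(4)); return s
E
python3 -c "
from h import *;st()"
```

```text
t 1.10 [0.396  0.1796 0.3042] yaw_y 105.91 F [0.8 0.9 1. ] w 0.0425 g 0.0 [ 0.43 -0.2  -0.3   1.48  0.    0.15] tilt [0.0001 0.    ]
```

Request:
jog_arm(steps=[[0.0185, -0.029, 0, 0.005], [0.037, -0.058, 0, 0.01], [0.037, -0.058, -0.035, 0.01], [0.037, -0.058, -0.07, 0.01], [0.037, -0.058, -0.094, 0.01]])

```text
t: 1.6
ee_pos: [0.432, 0.1226, 0.2082]
eef_rot: [0.445, -3.108, 0.0]
wrist_force: [-0.3, 0.2, -1.0]
gripper_width: 0.0424
grasp_force: 0.0
```

Request:
jog_arm(steps=[[0, 0, 0, 0], [0, 0, 0, 0], [0, 0, 0, 0], [0, 0, 0, 0], [0, 0, 0, 0]], fingers=-1)

```text
t: 2.1
ee_pos: [0.4326, 0.1233, 0.211]
eef_rot: [-0.447, 3.109, 0.0]
wrist_force: [1.2, -0.6, -0.9]
gripper_width: 0.0103
grasp_force: 62.3
```

```bash
python3 - <<'E'
from h import *
from cell import imaging
st();ims=[imaging.capture(n)["img"] for n in("side","wrist")]
cv2.imwrite("pics/g1.png",np.hstack([cv2.resize(ims[0][180:300,180:400],(550,300)),cv2.resize(ims[1],(250,300))]) )
E
```

```text
t 2.10 [0.4326 0.1233 0.211 ] yaw_y 106.35 F [ 1.2 -0.6 -0.9] w 0.0103 g 62.3 [ 0.28 -0.14 -0.42  1.29  0.   -0.01] tilt [0.0003 0.0001]
```

View pics/g1.png

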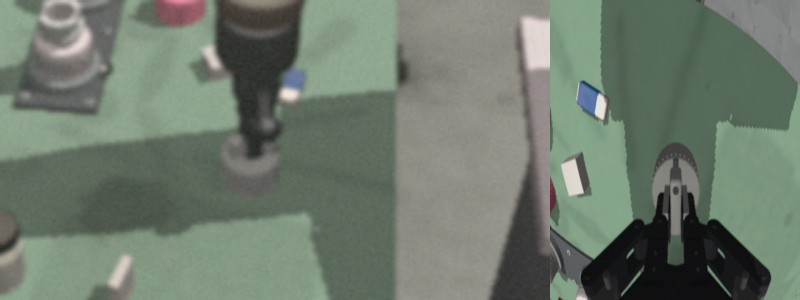

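Gripped: width ≈ bar and 62 N on the pads. In the wrist picture (right half) the dot sits between the pads at about (676,190). Next I lift and take it to the left pot.

Request:
jog_arm(steps=[[0, 0, 0.04, 0], [0, 0, 0.08, 0], [0, 0, 0.12, 0], [0.03, -0.017, 0.135, -0.05], [0.06, -0.034, 0.135, -0.1]])

```text
t: 2.7
ee_pos: [0.4934, 0.0892, 0.3493]
eef_rot: [-0.289, 3.122, 0.001]
wrist_force: [0.6, 0.6, -1.7]
gripper_width: 0.0104
grasp_force: 62.6
```

Request:
jog_arm(steps=[[0.035, -0.02, 0, -0.045], [0.07, -0.04, 0, -0.09], [0.105, -0.06, 0, -0.135], [0.135, -0.076, 0, -0.172], [0.149, -0.084, 0, -0.172]])

```text
t: 3.2
ee_pos: [0.6435, 0.0037, 0.3446]
eef_rot: [0.017, -3.141, 0.0]
wrist_force: [-1.0, -0.2, -1.3]
gripper_width: 0.0105
grasp_force: 62.6
```

Request:
jog_arm(steps=[[0, 0, 0, 0], [0, 0, 0, 0]])

```text
t: 3.4
ee_pos: [0.6414, 0.0053, 0.3453]
eef_rot: [0.02, -3.141, -0.0]
wrist_force: [-0.9, 0.3, -1.9]
gripper_width: 0.0107
grasp_force: 62.5
```

```bash
python3 - <<'E'
from h import *
from cell import imaging
st();c=imaging.capture("side");d=imaging.capture("top")
o=[]
for c in(c,d):
    q=proj(c,[.642,.0055,.11])[0];x,y=np.round(q-[40,45]).astype(int);im=cv2.resize(c["img"][y:y+90,x:x+80],(400,450),interpolation=cv2.INTER_CUBIC)
    o.append(im)
cv2.imwrite("pics/h1.png",np.hstack(o))
E
```

```text
t 3.40 [0.6414 0.0053 0.3453] yaw_y 90.75 F [-0.9  0.3 -1.9] w 0.0107 g 62.5 [ 0.01  0.3   0.3   1.58  0.   -0.  ] tilt [-0.001   0.0001]
```

View pics/h1.png

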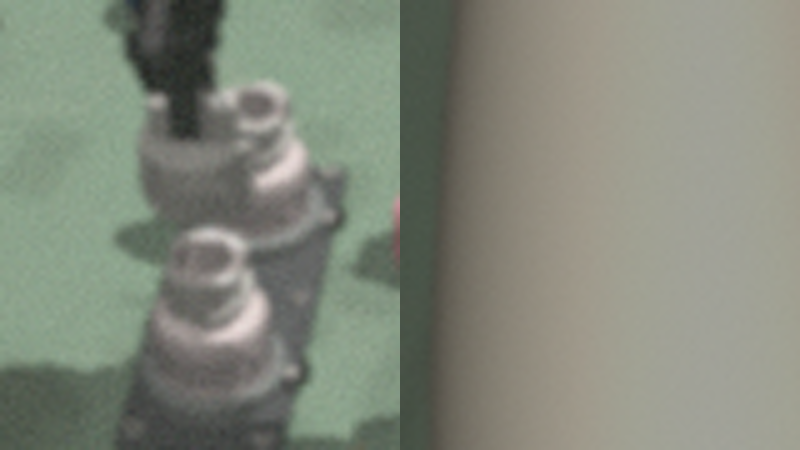

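Request:
jog_arm(steps=[[0.0005, 0, -0.02, 0], [0.0005, 0, -0.036, 0], [0.0005, 0, -0.041, 0], [0.0005, 0, -0.045, 0], [0.0005, 0, -0.048, 0]])

```text
t: 4.0
ee_pos: [0.6418, 0.0055, 0.2985]
eef_rot: [-0.021, 3.14, 0.0]
wrist_force: [0.8, -0.4, 0.2]
gripper_width: 0.0106
grasp_force: 62.5
```

```bash
python3 -c "
from h import *;st()"
```

```text
t 4.00 [0.6418 0.0055 0.2985] yaw_y 90.78 F [ 0.8 -0.4  0.2] w 0.0106 g 62.5 [ 0.01  0.29  0.21  1.49  0.   -0.  ] tilt [0.0011 0.    ]
```

Request:
jog_arm(steps=[[0, 0, -0.003, 0], [0, 0, -0.005, 0], [0, 0, -0.0065, 0], [0, 0, -0.008, 0]])

```text
t: 4.4
ee_pos: [0.6421, 0.0053, 0.2897]
eef_rot: [-0.021, 3.141, 0.0]
wrist_force: [-0.5, -0.3, -0.6]
gripper_width: 0.0105
grasp_force: 62.6
```

Request:
jog_arm(steps=[[0, 0, -0.003, 0], [0, 0, -0.006, 0], [0, 0, -0.009, 0], [0, 0, -0.011, 0], [0, 0, -0.012, 0]])

```text
t: 4.9
ee_pos: [0.642, 0.0052, 0.2773]
eef_rot: [0.021, -3.141, 0.0]
wrist_force: [-0.2, 0.1, 0.4]
gripper_width: 0.0107
grasp_force: 62.6
```

It drops in freely, so this cap fits the left pot. Screwing down.

Request:
jog_arm(steps=[[0, 0, -0.0006, -0.13], [0, 0, -0.0012, -0.26], [0, 0, -0.0018, -0.39], [0, 0, -0.0024, -0.52], [0, 0, -0.003, -0.65]])

```text
t: 5.4
ee_pos: [0.6421, 0.0052, 0.2747]
eef_rot: [0.991, 2.981, -0.0]
wrist_force: [-0.2, 0.7, -0.4]
gripper_width: 0.0104
grasp_force: 62.6
```

```bash
python3 -c "
from h import *;s=st();print(s['moment'])"
```

```text
t 5.40 [0.6421 0.0052 0.2747] yaw_y 53.20 F [-0.2  0.7 -0.4] w 0.0104 g 62.6 [ 0.01  0.3   0.17  1.44 -0.    0.65] tilt [ 0.0002 -0.0002]
[0.03062007 0.02917997 0.01264243]
```

Request:
jog_arm(steps=[[0, 0, -0.0006, -0.13], [0, 0, -0.0012, -0.26], [0, 0, -0.0018, -0.39], [0, 0, -0.0024, -0.52], [0, 0, -0.003, -0.62]])

```text
t: 5.9
ee_pos: [0.642, 0.0051, 0.2717]
eef_rot: [1.853, 2.536, -0.0]
wrist_force: [-3.4, -0.1, 1.3]
gripper_width: 0.0105
grasp_force: 62.8
```

Request:
jog_arm(steps=[[0, 0, -0.0003, -0.03], [0, 0, -0.0005, -0.05]])

```text
t: 6.1
ee_pos: [0.6416, 0.0051, 0.2712]
eef_rot: [-1.909, -2.495, 0.002]
wrist_force: [-5.8, -1.4, 2.7]
gripper_width: 0.0106
grasp_force: 63.1
```

```bash
python3 -c "
from h import *;s=st();print(s['moment'])"
```

```text
t 6.10 [0.6416 0.0051 0.2712] yaw_y 15.16 F [-5.8 -1.4  2.7] w 0.0106 g 63.1 [ 0.01  0.3   0.16  1.44 -0.    1.31] tilt [-0.0011 -0.0004]
[-0.35129867  1.31656651  0.12251459]
```

Request:
jog_arm(steps=[[0, 0, 0, -0.04], [0, 0, 0, -0.07], [0, 0, 0, -0.07]])

```text
t: 6.4
ee_pos: [0.6414, 0.0051, 0.2712]
eef_rot: [-1.993, -2.427, 0.003]
wrist_force: [-6.8, -1.9, 3.2]
gripper_width: 0.0104
grasp_force: 64.5
```

```bash
python3 -c "
from h import *;s=st();print(s['moment'])"
```

```text
t 6.40 [0.6414 0.0051 0.2712] yaw_y 11.21 F [-6.8 -1.9  3.2] w 0.0104 g 64.5 [ 0.01  0.3   0.16  1.44 -0.    1.38] tilt [-0.0018 -0.0007]
[-0.47587968  1.58059881  0.78741731]
```

The stop is reached: Mz is rising and depth is ~29.8 mm. Release, lift, then go to cap B.

Request:
jog_arm(steps=[[0, 0, 0, 0], [0, 0, 0, 0], [0, 0, 0, 0], [0, 0, 0.03, 0], [0, 0, 0.07, 0]], fingers=-0.3)

```text
t: 6.9
ee_pos: [0.6418, 0.0053, 0.3398]
eef_rot: [-1.994, -2.424, 0.004]
wrist_force: [0.1, 0.3, 0.5]
gripper_width: 0.0304
grasp_force: 0.0
```

Request:
jog_arm(steps=[[-0.03, -0.018, 0, 0.13], [-0.065, -0.04, 0, 0.26], [-0.1, -0.062, 0, 0.39], [-0.135, -0.084, 0, 0.52], [-0.165, -0.103, 0, 0.65]])

```text
t: 7.4
ee_pos: [0.4755, -0.0984, 0.3414]
eef_rot: [1.108, 2.939, 0.0]
wrist_force: [-0.6, -0.8, 0.1]
gripper_width: 0.0299
grasp_force: 0.0
```

Request:
jog_arm(steps=[[-0.025, -0.015, -0.02, 0.13], [-0.0405, -0.025, -0.04, 0.26], [-0.0405, -0.025, -0.06, 0.296], [-0.0405, -0.025, -0.06, 0.296]], fingers=0)

```text
t: 7.8
ee_pos: [0.4356, -0.1229, 0.2793]
eef_rot: [-0.671, -3.067, -0.0]
wrist_force: [0.1, -0.4, 0.5]
gripper_width: 0.0429
grasp_force: 0.0
```

```bash
python3 - <<'E'
from h import *
from cell import imaging
st();c=imaging.capture("side");d=imaging.capture("top");o=[]
for c,P,w in((c,[.642,.005,.1],.5),(d,[.642,.005,.1],1),(imaging.capture("wrist"),None,0)):
    if P is None: im=cv2.resize(c["img"][92:352,120:392],(400,400))
    else:
        q=proj(c,P)[0];x,y=np.round(q-[20,40]).astype(int);im=cv2.resize(c["img"][y:y+80,x:x+40],(200,400),interpolation=cv2.INTER_CUBIC)
    o.append(im)
cv2.imwrite("pics/h2.png",np.hstack(o))
E
```

```text
t 7.80 [ 0.4356 -0.1229  0.2793] yaw_y 65.30 F [ 0.1 -0.4  0.5] w 0.0429 g 0.0 [-0.27 -0.16 -0.3   1.43  0.    0.16] tilt [-0.0022  0.0007]
```

View pics/h2.png

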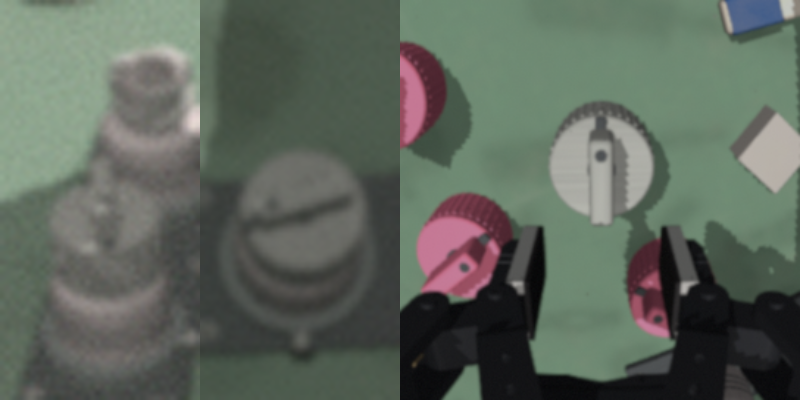

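Cap A is seated level on the left pot with its bar turned. In the wrist view cap B's bar is vertical at column 601, between the pads. Grip it and carry it to the right pot.

Request:
jog_arm(steps=[[0, 0, -0.03, 0], [0, 0, -0.055, 0], [0, 0, -0.069, 0], [0, 0, -0.069, 0]])

```text
t: 8.35
ee_pos: [0.4364, -0.1225, 0.2113]
eef_rot: [-0.671, -3.067, -0.0]
wrist_force: [0.2, 0.6, 0.1]
gripper_width: 0.0425
grasp_force: 0.0
```

Request:
jog_arm(steps=[[0, 0, 0, 0], [0, 0, 0, 0], [0, 0, 0, 0], [0, 0, 0, 0], [0, 0, 0, 0]], fingers=-1)

```text
t: 8.85
ee_pos: [0.437, -0.1229, 0.2138]
eef_rot: [0.671, 3.066, 0.0]
wrist_force: [-0.1, 0.0, 6.9]
gripper_width: 0.0103
grasp_force: 60.6
```

```bash
python3 -c "
from h import *;s=st()"
```

```text
t 8.85 [ 0.437  -0.1229  0.2138] yaw_y 65.31 F [-0.1  0.   6.9] w 0.0103 g 60.6 [-0.27 -0.13 -0.41  1.29  0.    0.16] tilt [ 0.0025 -0.0005]
```

Request:
jog_arm(steps=[[0, 0, 0.04, 0], [0, 0, 0.08, 0], [0, 0, 0.12, 0], [0.03, 0, 0.135, 0.06], [0.07, 0, 0.135, 0.12]])

```text
t: 9.35
ee_pos: [0.507, -0.123, 0.3517]
eef_rot: [0.483, 3.098, -0.001]
wrist_force: [0.4, -0.2, -2.5]
gripper_width: 0.0103
grasp_force: 59.6
```

Request:
jog_arm(steps=[[0.035, 0, 0, 0.08], [0.07, -0.001, 0, 0.16], [0.105, -0.002, 0, 0.24], [0.13, -0.0025, 0, 0.325], [0.137, -0.0025, 0, 0.325]])

```text
t: 9.85
ee_pos: [0.6454, -0.1252, 0.3461]
eef_rot: [0.026, -3.141, -0.0]
wrist_force: [-1.6, -0.1, -3.0]
gripper_width: 0.0103
grasp_force: 59.6
```

Request:
jog_arm(steps=[[0, 0, 0, 0], [0, 0, 0, 0]])

```text
t: 10.05
ee_pos: [0.6429, -0.1253, 0.3473]
eef_rot: [0.02, -3.141, -0.0]
wrist_force: [-0.8, 0.6, -1.4]
gripper_width: 0.0102
grasp_force: 59.6
```

```bash
python3 -c "
from h import *;s=st()"
```

```text
t 10.05 [ 0.6429 -0.1253  0.3473] yaw_y 90.72 F [-0.8  0.6 -1.4] w 0.0102 g 59.6 [-0.19  0.33  0.35  1.59 -0.   -0.21] tilt [-0.0005 -0.    ]
```

Request:
jog_arm(steps=[[0.0005, 0, -0.02, 0], [0.0005, 0, -0.036, 0], [0.0005, 0, -0.041, 0], [0.0005, 0, -0.045, 0], [0.0005, 0, -0.048, 0]])

```text
t: 10.55
ee_pos: [0.6437, -0.1252, 0.3003]
eef_rot: [-0.022, 3.14, 0.0]
wrist_force: [0.3, 1.5, 0.3]
gripper_width: 0.0106
grasp_force: 59.7
```

Request:
jog_arm(steps=[[0, 0, -0.002, 0], [0, 0, -0.004, 0], [0, 0, -0.006, 0], [0, 0, -0.0075, 0], [0, 0, -0.009, 0]])

```text
t: 11.05
ee_pos: [0.6441, -0.1251, 0.2902]
eef_rot: [-0.023, 3.141, 0.0]
wrist_force: [0.1, 3.4, 0.1]
gripper_width: 0.0108
grasp_force: 59.8
```

Request:
jog_arm(steps=[[0, 0.0005, -0.003, 0], [0, 0.0005, -0.006, 0], [0, 0.0005, -0.009, 0], [0, 0.0005, -0.011, 0], [0, 0.0005, -0.0115, 0]])

```text
t: 11.55
ee_pos: [0.644, -0.1249, 0.2799]
eef_rot: [-0.022, 3.14, -0.001]
wrist_force: [-2.1, 1.4, 9.1]
gripper_width: 0.0105
grasp_force: 60.9
```

It is seated in the entry. Screwing.

Request:
jog_arm(steps=[[0, 0, -0.0004, -0.13], [0, 0, -0.001, -0.26], [0, 0, -0.0016, -0.39], [0, 0, -0.0022, -0.52], [0, 0, -0.0028, -0.65]])

```text
t: 12.05
ee_pos: [0.6439, -0.1251, 0.277]
eef_rot: [0.99, 2.98, -0.001]
wrist_force: [-2.4, -0.2, 5.4]
gripper_width: 0.0104
grasp_force: 60.6
```

Request:
jog_arm(steps=[[0, 0, -0.0006, -0.13], [0, 0, -0.0012, -0.26], [0, 0, -0.0018, -0.39], [0, 0, -0.0024, -0.52], [0, 0, -0.003, -0.65]])

```text
t: 12.55
ee_pos: [0.6441, -0.1252, 0.274]
eef_rot: [1.889, 2.507, -0.0]
wrist_force: [-4.0, -2.2, 9.5]
gripper_width: 0.0105
grasp_force: 61.3
```

```bash
python3 -c "
from h import *;s=st();print(s['moment'])"
```

```text
t 12.55 [ 0.6441 -0.1252  0.274 ] yaw_y 16.01 F [-4.  -2.2  9.5] w 0.0105 g 61.3 [-0.19  0.33  0.21  1.45 -0.    1.1 ] tilt [ 0.0018 -0.0015]
[-0.46178394  0.88168372  0.2289809 ]
```

Request:
jog_arm(steps=[[0, 0, 0, -0.04], [0, 0, 0, -0.08], [0, 0, 0, -0.08]])

```text
t: 12.85
ee_pos: [0.6438, -0.1251, 0.274]
eef_rot: [1.982, 2.435, -0.001]
wrist_force: [-3.7, -0.8, 6.4]
gripper_width: 0.0106
grasp_force: 62.8
```

```bash
python3 -c "
from h import *;s=st();print(s['moment'])"
```

```text
t 12.85 [ 0.6438 -0.1251  0.274 ] yaw_y 11.71 F [-3.7 -0.8  6.4] w 0.0106 g 62.8 [-0.19  0.33  0.21  1.45 -0.    1.17] tilt [ 0.0008 -0.0014]
[-0.26858488  0.7002561   0.87843243]
```

Stop reached, with the same torque signature as the first cap. Release, lift, back off and check.

Request:
jog_arm(steps=[[0, 0, 0, 0], [0, 0, 0, 0], [0, 0, 0, 0], [0, 0, 0.03, 0], [0, 0, 0.07, 0]], fingers=-0.3)

```text
t: 13.35
ee_pos: [0.6437, -0.1247, 0.3411]
eef_rot: [-1.98, -2.434, 0.004]
wrist_force: [1.4, -0.5, 0.8]
gripper_width: 0.0299
grasp_force: 0.0
```

Request:
jog_arm(steps=[[-0.04, 0, 0.03, 0], [-0.08, 0, 0.03, 0], [-0.12, 0, 0.03, 0], [-0.16, 0, 0.03, 0], [-0.2, 0, 0.03, 0]])

```text
t: 13.85
ee_pos: [0.4424, -0.1247, 0.3727]
eef_rot: [1.982, 2.437, -0.0]
wrist_force: [-0.1, -1.0, 0.4]
gripper_width: 0.0299
grasp_force: 0.0
```

Request:
jog_arm(steps=[[-0.04, 0.0, 0, 0], [-0.08, 0.0, 0, 0], [-0.08, 0.0, 0, 0], [-0.08, 0, 0, 0]])

```text
t: 14.25
ee_pos: [0.3636, -0.1248, 0.3734]
eef_rot: [1.982, 2.435, 0.001]
wrist_force: [0.3, -0.2, 0.7]
gripper_width: 0.0298
grasp_force: 0.0
```

```bash
python3 - <<'E'
from h import *
from cell import imaging
st();o=[]
for n in("side","top"):
    c=imaging.capture(n)
    for p in([.642,.0052,.0945],[.6438,-.1252,.0945]):
        p=np.array(p);q=proj(c,p)[0];x,y=np.round(q-[20,15]).astype(int);im=cv2.resize(c["img"][y:y+30,x:x+40],(400,300),interpolation=cv2.INTER_CUBIC)
        for v in proj(c,[p+[.028*np.cos(a),.028*np.sin(a),0] for a in np.linspace(0,6.28,40)]): cv2.circle(im,tuple(int(i) for i in (v-[x,y]+.5)*10),1,(0,0,255),-1)
        o.append(im)
cv2.imwrite("pics/end.png",np.vstack([np.hstack(o[:2]),np.hstack(o[2:])]))
E
```

```text
t 14.25 [ 0.3636 -0.1248  0.3734] yaw_y 11.70 F [ 0.3 -0.2  0.7] w 0.0298 g 0.0 [-0.33 -0.32 -0.25  1.63 -0.    1.04] tilt [ 0.0021 -0.0007]
```

View pics/end.png

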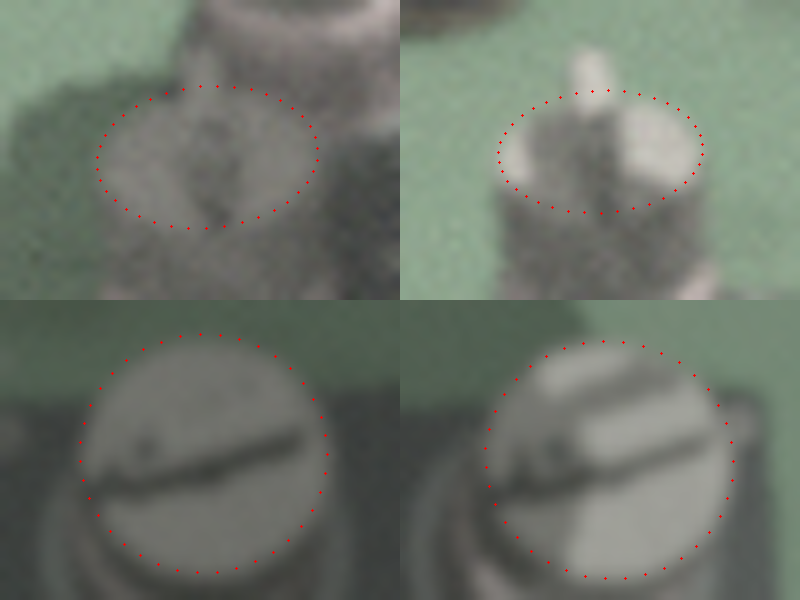

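Both caps match the predicted home discs (red circles at z = 94.5 mm) in both views. They are level, and their nibs are turned to the left. Handing in.

```bash
python3 -c "
from cell import order;print(order.hand_in())"
```

```text
the job is handed in; nothing more can be done
None
```

Both caps are screwed home to the stop and released, and the job was handed in at about 14 s with no verdict returned: the cap that stood on the left (+y) fits the left pot, the other fits the right, and each fitted on the first try.

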